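# Unclip the wide brayer and set it on the inking slab

## Task

The wide brayer (ink roller) is wanted for inking up: pull it straight up out of its two spring clips on the roller rack, then set it down gently in the middle of the glass inking slab, standing roller-up on its two feet and handle end, with the handle towards the robot and square with the slab. Its rubber roller must not touch anything on the way, nor may you press hard on the glass or let the brayer drop. Leave the narrow brayer in its clips, and the ink knife and all other things where they are.

Things in the scene. Friction and masses are not known exactly. Their poses are not given: they have to be found in the camera images.
- brayer_wide: Wide brayer, 207 mm long, told by its 80 mm wide roller. Origin: on the wooden handle's axis, mid of its straight part; x along the handle to the roller, z up; level while clipped. Handle: 26 mm diameter from x = -49 to 49 mm, then a 36 mm knob ending at x = -82. Grip the handle at the origin, between the clips, from above, closing along y. 0.14 to 0.27 kg, nose-heavy (balance about x = 53): grip with 40 N or more.
- rubber_wide: The wide brayer's black rubber roller, 38 mm in diameter, 80 mm wide, turning freely on an axle along the brayer's y. Origin: its centre, at x = 106, z = 14 mm in the brayer's frame; so it ends at x = 125 and its top is 33 mm above the handle's axis. It must touch nothing.
- wide_mid (a point): Middle of the wide brayer's length: on the handle's axis, 21.5 mm ahead of the brayer's origin.
- wide_feet (a point): Point midway between the soles of the wide brayer's two wire feet, which stand under its 95 mm wide steel yoke at y = +-46 mm; x = 93, z = -18 mm in the brayer's frame. The feet reach as deep as the knob: on a flat surface it stands on feet and knob with the handle level, axis 18 mm above the surface, and the rubber 13 mm clear of it.
- wide_roller (a point): Centre of the wide brayer's roller (x = 106, z = 14 mm in the brayer's frame).
- brayer_narrow: The narrow brayer, in the other pair of clips: rubber roller 38 mm wide, yoke 53 mm wide, otherwise the same form, frame and length as the wide one. It stays clipped in.
- rack: Roller rack, fixed: plywood base 110 x 250 x 12 mm, two battens along y at x = +-37 mm, 18 mm thick, tops 43 mm above the table, 56 mm apart. Origin: centre of its underside, z up, x away from the robot (within 13 degrees). The brayers lie across the battens at y = -60 and +60 mm (either in either place), handle towards the robot, roller beyond the far batten.
- rack_clips (a point): Rack centre at the height of the clipped handles' axes, 59 mm above the table (47 mm above the base board). Each batten carries at y = +-60 mm a C-shaped spring-steel clip, open on top, 14 mm wide along the handle, 42 mm across, reaching 20 mm above the axis. The two clips of a brayer resist an upward pull with 13 to 22 N over the first 8 mm or so, then let go with a snap; it is clear after 25 mm.
- slab: Inking slab, fixed: glass on a white board, 280 mm (x) by 340 mm (y), 14 mm thick in all, dried ink near its far left corner. Origin: centre of its underside, z up, x away from the robot (within 12 degrees). Rack and slab stand side by side, either one on the left.
- slab_mid (a point): Centre of the slab's glass top, 14 mm above the table.
- ink_knife: Ink knife: flat steel blade 100 x 26 mm and a round dark wooden handle, 208 mm long in all, up to 16 mm high. It lies on the slab near its left edge (the slab's +y side), roughly along the slab's x. Origin: on its underside, where blade and handle meet; x points to the blade tip. Leave it.
- slab_tin: Small plain aluminium ink tin, 60 mm across, 42 mm high, standing on the slab's far right corner (slab +x, -y). Origin: centre of its underside. Leave it.
- ink_tin: Ink tin with a paper band, 80 mm across, 65 mm high, at the right side. Origin: centre of its underside. Leave it.
- jar: Glass jar with a black cap, 72 mm across, 105 mm high, at the left side. Origin: centre of its underside. Leave it.
- skewer_tumbler: Steel tumbler 76 mm across, 95 mm high, full of wooden skewers that stand up to 240 mm high, beyond the work area. Origin: centre of its underside. Leave it.
- lino_block: Cut lino block, 130 x 100 x 20 mm, beyond the work area. Origin: centre of its underside. Leave it.
- baren: Round hand-printing baren, 116 mm across, with a strap handle, 35 mm high, at the left side. Origin: centre of its underside. Leave it.

How it is judged:
By the outcome, as a careful person would: the job done as asked, in the order asked, and still so for the second after the job is handed in, with the robot touching nothing.
It also fails if it takes over 38 s, if anything falls off the work surface, if the arm or the gripper's body presses on something with over 40 N, if the wrist force passes 120 N, or if a joint passes its speed limit or range.

## Robot

A 6-joint arm with a two-finger parallel gripper is mounted at the origin on the work surface. World frame = base frame: x ahead of the robot, y to its left, z up, the work surface at z = 0. Lengths are in m, angles in rad, forces in N, time in s.
With the tool pointing down it reaches from about 0.25 to 0.725 m from the base axis. Payload 4 kg.
Tool frame: the origin (TCP) lies midway between the tips of the shut fingers; the grasp point (between the pads) lies behind it (env.tcp_to_grasp is the z of the grasp point in the tool frame, in m); z points along the fingers, y is the line along which they close (so a half turn about z gives the same grasp; the last joint's range is limited). The gripper opens to 85 mm and grips with 20 to 120 N. Pads are 22 mm wide; open, the fingers measure 114 mm over their backs; the gripper's body (76 mm by 85 mm) begins 54 mm behind the grasp point. The pads swing forward as they close: fully open they stand 13 mm farther back than shut.
Start: joints at [1.146, 0.241, 0.005, 1.335, 0, 1.571], TCP at [0.206, 0.456, 0.231] pointing down, gripper open.
Joint ranges: [-2.72, 2.72], [-1.05, 1.87], [-1.09, 1.28], [-1.99, 2.15], [-1.42, 1.44], [-3.14, 3.14]. Speed limits (rad/s): [2.79, 2.79, 3.14, 3.14, 3.14, 3.14].

## Interface

Orientations are given as a rotation vector (axis times angle).
In Python, from rig import env gives the robot as it stands. The module is installed in compiled form; this text tells all that it offers.
- The arm moves only by the shell command python3 -m inch 'ROWS' [OPENING] [FORCE]. ROWS is JSON, a list of rows, each an object of numbers: "tx", "ty", "tz": the shift along the tool's x, y, z in mm; "wx", "wy", "wz": the turn, a rotation vector about the tool's x, y, z in rad. In form: [{"tx": .., "ty": .., "tz": .., "wx": .., "wy": .., "wz": ..}, ...]. A call has exactly 8 rows; each row shifts and turns the commanded pose from where the row before left it, along the tool's axes as they then stand; what a row does not reach is not made up. A row lasts 1/8 s, in which the tool goes at most 62.5 mm and 10.7 degrees, less where a joint would pass 70% of its speed; a pose out of reach is approached as far as the arm can. A call with a gripper value outside its range is refused whole. OPENING is the opening, from 0 (shut) to 1 (fully open), set as the call begins (- or left out, the last holds). The fingers move at their own pace and stop on an object; FORCE is the grip in N (left out, the last holds). Time passes only in rows, so rows that do not move let the fingers close, or fill a call up. It gives the time, the measured TCP pose, the force, the opening and the grip force at its end, in the units of the state.
- env.observe(): the state, without advancing time (a new reading comes with each control period).
- env.read_camera(name): name is "side" or "top" or "wrist"; returns a dict with "pixels" (400x640x3 uint8, red, green, blue), "fx", "fy", "cx", "cy" (pixels), "dist" ([k1, k2, p1, p2, k3] as OpenCV has them; the pictures are not rectified), "R" (3x3) and "t" (3): a world point X has camera coordinates R X + t; the wrist camera has in their place "hand_eye" (4x4, takes a point from camera to tool coordinates, whose origin is the TCP and whose axes are the flange's). Camera axes: x right, y down, z forward; pixel columns grow to the right and rows downward; lengths in m; the calibration is good to about 2 mm. A picture is of the moment at which its call begins: read the wrist's pose just before it. There is no depth.
- env.job_done(): hands the job in; it is judged then, once.
Trained networks look in a picture, given as the dict that the camera call returned (one of the last four; its "shot" number tells which), for a name from the list of things; names that differ only in an ending like _2 or _b are one class to them, and where a whole thing is asked for, a point or a joint stands for the part that bears it (a point fixed in the world has none). Each returns a list of dicts, best first, with "conf" (0 to 1); they miss things now and then, are a little off and sometimes report something else, mostly with a low value. They report only what shows in the picture. A call takes as long as a camera call.
- env.find_in(label, picture): "extent" ([centre column, centre row, width, height] in pixels, round what is visible of it).
- env.cut_out(label, picture): "mask" (400x640 bool, what is visible of it) and "extent" ([centre column, centre row, width, height] in pixels, round what is visible of it).
- env.spot_point(label, picture): "centre" ([column, row] in pixels: a listed point, or the origin of a listed thing).
The state is a dict: "clock": time; "joint_pos": joint angles; "qvel": joint speeds; "tau": joint torques, N m; "tool_pos": TCP position; "eef_rot": TCP orientation; "contact_force": force on the tool from outside, world axes, zero at the start; "torque": the same for the moment, N m; "finger_gap": finger opening in m; "grasp_force": force on a finger pad.
Only numpy, scipy, OpenCV 4.12 (cv2) and the standard library are available. Lean on these libraries where they do the work, as an engineer would, in place of code of your own. Each camera call takes 0.05 s, during which the arm holds its last target. There are 200 camera calls.

## Working session

There is one attempt and no reset: what is moved stays moved. The work goes in short steps, Python scripts to look and compute and a shell command to move; the robot and the scene stay as the last step left them, time stands still between calls to the robot, and variables do not carry over. Pictures are saved under pics/ and viewed, at most 10 in all, crops included, and the job is handed in when it is done.

```bash
mkdir -p pics
cat > h.py <<'E'
import numpy as np, cv2
from rig import env
from scipy.spatial.transform import Rotation as Ro
def cam(n):
    s=env.observe(); p=env.read_camera(n)
    K=np.array([[p['fx'],0,p['cx']],[0,p['fy'],p['cy']],[0,0,1]]); d=np.array(p['dist'],float)
    if 'hand_eye' in p:
        T=np.eye(4);T[:3,:3]=Ro.from_rotvec(s['eef_rot']).as_matrix();T[:3,3]=s['tool_pos']
        M=T@np.array(p['hand_eye']); R=M[:3,:3].T; t=-R@M[:3,3]
    else: R=np.array(p['R']);t=np.array(p['t'])
    return dict(p=p,K=K,d=d,R=R,t=t)
def ray(c,uv):
    x=cv2.undistortPoints(np.array([[uv]],float),c['K'],c['d'])[0,0]
    return -c['R'].T@c['t'], c['R'].T@np.array([x[0],x[1],1])
def atz(c,uv,z):
    o,r=ray(c,uv); return o+r*(z-o[2])/r[2]
def proj(c,X):
    return cv2.projectPoints(np.array(X,float).reshape(-1,1,3),cv2.Rodrigues(c['R'])[0],c['t'],c['K'],c['d'])[0].reshape(-1,2)
def save(c,n): cv2.imwrite('pics/'+n,c['p']['pixels'][:,:,::-1])
def st():
    s=env.observe(); print({k:np.round(s[k],4).tolist() for k in ('clock','joint_pos','tool_pos','eef_rot','contact_force','finger_gap','grasp_force')})
E
python3 - <<'E'
from h import *
st(); print(env.tcp_to_grasp, Ro.from_rotvec(env.observe()['eef_rot']).as_matrix().round(3))
Z=dict(wide_mid=.059,wide_roller=.073,wide_feet=.041,brayer_wide=.059,brayer_narrow=.059,rack_clips=.059,slab_mid=.014,slab_tin=0.014,ink_knife=.014,jar=0,skewer_tumbler=0,ink_tin=0,baren=0)
for n in('top','side'):
    c=cam(n); save(c,n+'.png')
    print(n,'cam at',(-c['R'].T@c['t']).round(3))
    for l,z in Z.items():
        for r in env.spot_point(l,c['p'])[:2]: print(l,round(r['conf'],2),np.round(r['centre'],1),atz(c,r['centre'],z).round(4))
E
```

```text
{'clock': 0.0, 'joint_pos': [1.146, 0.2414, 0.0037, 1.3352, -0.0, 1.5708], 'tool_pos': [0.2058, 0.455, 0.2304], 'eef_rot': [-0.6622, -3.0706, 0.0032], 'contact_force': [-0.3746, 0.0023, 0.7485], 'finger_gap': 0.0852, 'grasp_force': 0.0}
-0.0187 [[-0.911  0.412 -0.001]
 [ 0.412  0.911 -0.002]
 [-0.    -0.002 -1.   ]]
top cam at [ 0.477 -0.019  1.658]
wide_mid 0.94 [398.5 200.8] [ 0.5414 -0.2925  0.059 ]
wide_roller 0.76 [405.6 180.2] [ 0.6087 -0.3142  0.073 ]
wide_feet 0.87 [405.4 184.1] [ 0.5982 -0.3193  0.041 ]
wide_feet 0.24 [378.4 207.7] [ 0.519 -0.228  0.041]
brayer_wide 0.85 [397.5 210.5] [ 0.5093 -0.2888  0.059 ]
brayer_wide 0.15 [404.8 178.7] [ 0.6148 -0.3142  0.059 ]
brayer_narrow 0.73 [362.8 206.3] [ 0.5231 -0.1741  0.059 ]
brayer_narrow 0.48 [286.8 135.1] [0.7606 0.0784 0.059 ]
rack_clips 0.83 [376.5 207.9] [ 0.5179 -0.2194  0.059 ]
slab_mid 0.69 [247.1 223.6] [0.4653 0.2146 0.014 ]
slab_tin 0.66 [286.1 202.6] [0.5368 0.0824 0.014 ]
slab_tin 0.64 [400.6 202.7] [ 0.5368 -0.3072  0.014 ]
ink_knife 0.9 [202.2 227.2] [0.4527 0.3677 0.014 ]
ink_knife 0.24 [346.5 131.5] [ 0.7812 
[... 575 characters left out ...]
29  0.041 ]
brayer_wide 0.79 [345.7 256.3] [ 0.5074 -0.2851  0.059 ]
brayer_wide 0.2 [380.9 244.7] [ 0.6225 -0.3048  0.059 ]
brayer_narrow 0.65 [331.6 230.8] [ 0.5333 -0.1777  0.059 ]
rack_clips 0.76 [337.5 242.6] [ 0.5193 -0.2283  0.059 ]
slab_mid 0.61 [257.1 186.6] [0.4624 0.2022 0.014 ]
slab_mid 0.59 [348.4 180.4] [0.7732 0.0507 0.014 ]
slab_tin 0.49 [290.9 196.2] [0.5399 0.0853 0.014 ]
ink_knife 0.67 [241.8 166.9] [0.4683 0.352  0.014 ]
jar 0.86 [247.9 146.6] [0.5635 0.5021 0.    ]
skewer_tumbler 0.37 [422.7 341.3] [ 0.5349 -0.5778  0.    ]
ink_tin 0.9 [425.2 340.9] [ 0.5409 -0.5805  0.    ]
baren 0.83 [220.5 156.4] [0.4322 0.4921 0.    ]
baren 0.7 [346.8 180.5] [ 0.7797  0.0683 -0.    ]
```

View pics/top.png

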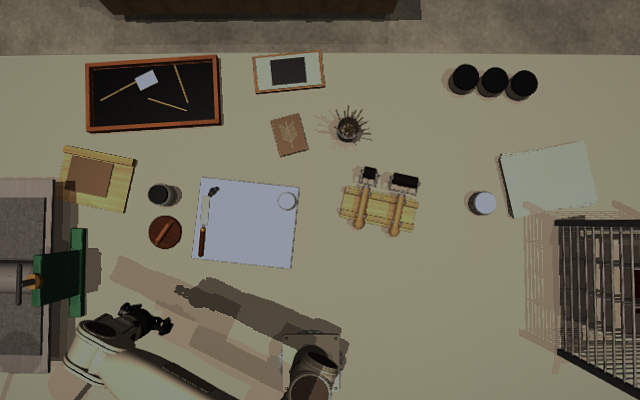

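The top view shows the slab on the left, centred near (247,223). The rack is on the right, with the wide brayer in its right-hand place near (398,203) and the narrow one at (362,206). I'll move to hover over the wide brayer.

```bash
R='{"tx":-36.4,"ty":-34.6}'
python3 -m inch '[{"tx":-36.4,"ty":-34.6},{"tx":-36.4,"ty":-34.6},{"tx":-36.4,"ty":-34.6},{"tx":-36.4,"ty":-34.6},{"tx":-36.4,"ty":-34.6},{"tx":-36.4,"ty":-34.6},{"tx":-36.4,"ty":-34.6},{"tx":-36.4,"ty":-34.6}]' 1
python3 -m inch '[{"tx":-36.4,"ty":-34.6},{"tx":-36.4,"ty":-34.6},{"tx":-36.4,"ty":-34.6},{"tx":-36.4,"ty":-34.6},{"tx":-36.4,"ty":-34.6},{"tx":-36.4,"ty":-34.6},{"tx":-36.4,"ty":-34.6,"wz":-0.12},{"tx":-20,"ty":-20,"wz":-0.1}]'
python3 - <<'E'
from h import *
st()
c=cam('wrist'); save(c,'w1.png')
Z=dict(wide_mid=.059,wide_roller=.073,wide_feet=.041,brayer_wide=.059,brayer_narrow=.059,rack_clips=.059)
for l,z in Z.items():
    for r in env.spot_point(l,c['p'])[:2]: print(l,round(r['conf'],2),np.round(r['centre'],1),atz(c,r['centre'],z).round(4))
for l in('brayer_wide','rubber_wide'):
    for r in env.cut_out(l,c['p'])[:1]:
        v,u=np.nonzero(r['mask']); print(l,r['conf'],r['extent'],cv2.minAreaRect(np.c_[u,v].astype(np.float32)))
E
```

```text
{'clock': 1.4, 'joint_pos': [1.146, 0.2406, 0.005, 1.3352, 0.0, 1.5708], 'tool_pos': [0.2061, 0.4555, 0.2313], 'eef_rot': [-0.6623, -3.071, 0.0001], 'contact_force': [-0.0688, 0.1695, -0.3698], 'finger_gap': 0.0851, 'grasp_force': 0.0}
rubber_wide 0.54 [327.1, 337.9, 49.7, 72.4] ((325.9000244140625, 337.29998779296875), (81.840087890625, 18.335756301879883), 63.43495178222656)invalid input
invalid input
```

View pics/w1.png

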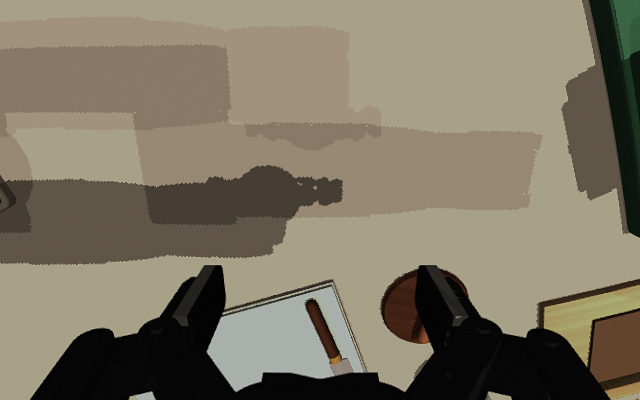

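The wrist camera looks at the robot's side of the tool, with the fingers at the bottom of the frame. The moves were refused, probably because every key is required.

```bash
python3 -m inch '[{"tx":-36.4,"ty":-34.6,"tz":0,"wx":0,"wy":0,"wz":0},{"tx":-36.4,"ty":-34.6,"tz":0,"wx":0,"wy":0,"wz":0},{"tx":-36.4,"ty":-34.6,"tz":0,"wx":0,"wy":0,"wz":0},{"tx":-36.4,"ty":-34.6,"tz":0,"wx":0,"wy":0,"wz":0},{"tx":-36.4,"ty":-34.6,"tz":0,"wx":0,"wy":0,"wz":0},{"tx":-36.4,"ty":-34.6,"tz":0,"wx":0,"wy":0,"wz":0},{"tx":-36.4,"ty":-34.6,"tz":0,"wx":0,"wy":0,"wz":0},{"tx":-36.4,"ty":-34.6,"tz":0,"wx":0,"wy":0,"wz":0}]' 1
```

```text
clock: 2.85
tool_pos: [0.3578, 0.0818, 0.2316]
eef_rot: [0.662, 3.07, 0.001]
contact_force: [1.5, 0.3, 0.3]
finger_gap: 0.0852
grasp_force: 0.0
```

```bash
python3 -m inch '[{"tx":-42,"ty":-34,"tz":0,"wx":0,"wy":0,"wz":0},{"tx":-42,"ty":-34,"tz":0,"wx":0,"wy":0,"wz":0},{"tx":-42,"ty":-34,"tz":0,"wx":0,"wy":0,"wz":0},{"tx":-42,"ty":-34,"tz":0,"wx":0,"wy":0,"wz":0},{"tx":-42,"ty":-34,"tz":0,"wx":0,"wy":0,"wz":0},{"tx":-42,"ty":-34,"tz":0,"wx":0,"wy":0,"wz":0},{"tx":-42,"ty":-34,"tz":0,"wx":0,"wy":0,"wz":-0.12},{"tx":-38,"ty":-34,"tz":0,"wx":0,"wy":0,"wz":-0.09}]' 1
python3 - <<'E'
from h import *
st()
c=cam('wrist'); save(c,'w2.png')
Z=dict(wide_mid=.059,wide_roller=.073,wide_feet=.041,brayer_wide=.059,brayer_narrow=.059,rack_clips=.059)
for l,z in Z.items():
    for r in env.spot_point(l,c['p'])[:2]: print(l,round(r['conf'],2),np.round(r['centre'],1),atz(c,r['centre'],z).round(4))
for l in('brayer_wide',):
    for r in env.cut_out(l,c['p'])[:1]:
        v,u=np.nonzero(r['mask']); print(l,r['conf'],r['extent'],cv2.minAreaRect(np.c_[u,v].astype(np.float32)))
E
```

```text
clock: 3.85
tool_pos: [0.5536, -0.3004, 0.2312]
eef_rot: [0.333, 3.124, -0.0]
contact_force: [0.7, 0.6, -0.3]
finger_gap: 0.0855
grasp_force: 0.0
{'clock': 3.85, 'joint_pos': [-0.4972, 0.508, 0.3966, 1.4591, 0.0001, -0.2848], 'tool_pos': [0.5536, -0.3004, 0.2312], 'eef_rot': [0.3331, 3.1236, -0.0], 'contact_force': [0.7296, 0.5737, -0.2831], 'finger_gap': 0.0855, 'grasp_force': 0.0}
wide_mid 0.86 [322.6 145.6] [ 0.527  -0.2923  0.059 ]
wide_roller 0.63 [324.5 235.3] [ 0.6109 -0.3085  0.073 ]
wide_feet 0.82 [321.4 210.2] [ 0.5965 -0.3084  0.041 ]
brayer_wide 0.57 [324.9 126.9] [ 0.5105 -0.2866  0.059 ]
brayer_narrow 0.83 [449.8 122.9] [ 0.5308 -0.1729  0.059 ]
rack_clips 0.57 [388.4 125. ] [ 0.5211 -0.2291  0.059 ]
brayer_wide 0.73 [324.6, 141.8, 103.2, 227.9] ((322.5, 140.5), (227.0, 103.0), 90.0)
```

View pics/w2.png

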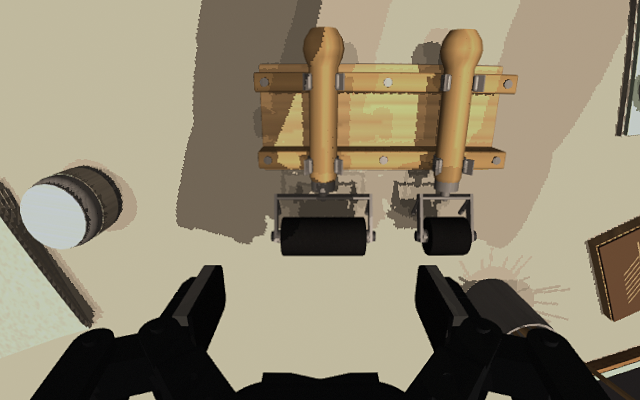

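The wrist view shows the wide brayer's handle running vertically at column 323, rows 80–160. Its roller is at (323,236), and the narrow brayer is on the right at column 455. Next I compute its axis.

Run:
```python
from h import *
c=cam('wrist'); im=c['p']['pixels'].astype(int)
A=atz(c,(323.5,80),.059);B=atz(c,(323,160),.059);C=atz(c,(323.5,236),.085)
y=np.degrees(np.arctan2(*(B-A)[1::-1]));print(A,B,C,y,np.degrees(np.arctan2(*(C-A)[1::-1])))
# batten edges: top-face ends
for p,q in(((264,83),(508,84)),((266,159),(497,162))):
    P,Q=atz(c,p,.043),atz(c,q,.043); d=P-Q; print('rack x yaw',np.degrees(np.arctan2(d[1],d[0]))+90)
r=env.cut_out('brayer_wide',c['p'])[0]['mask']
for row in (70,75,95,105,115,125,135,145):
    u=np.nonzero(r[row])[0]; print(row,u.min(),u.max(),atz(c,((u.min()+u.max())/2,row),.059).round(4))
s=env.observe();T=Ro.from_rotvec(s['eef_rot']).as_matrix();print(T.round(3))
# knob end & roller end on axis
for uv,z in(((323,27),.059),((323.5,255),.073)): print(atz(c,uv,z))
for G in ([.505,-.287,.059],): print(T.T@(np.array(G)-s['tool_pos'])*1000)
```

```text
[ 0.469295   -0.27608972  0.059     ] [ 0.53993137 -0.2917671   0.059     ] [ 0.60550104 -0.30563292  0.085     ] -12.513656366670613 -12.23793302273477
rack x yaw -12.042937711923386
rack x yaw -12.91284720148802
70 305 334 [ 0.4603 -0.2778  0.059 ]
75 306 332 [ 0.4643 -0.2791  0.059 ]
95 306 333 [ 0.4811 -0.2823  0.059 ]
105 305 333 [ 0.4896 -0.2846  0.059 ]
115 306 333 [ 0.4983 -0.2861  0.059 ]
125 306 333 [ 0.5072 -0.288   0.059 ]
135 306 333 [ 0.5161 -0.29    0.059 ]
145 306 333 [ 0.5252 -0.292   0.059 ]
[[-0.977  0.212  0.001]
 [ 0.212  0.977 -0.   ]
 [-0.001 -0.    -1.   ]]
[ 0.42673339 -0.26735829  0.059     ]
[ 0.63147697 -0.31108238  0.073     ]
[4.93391051e+01 8.09433909e-02 1.73225953e+02]
```

```bash
python3 -m inch '[{"tx":24,"ty":0.75,"tz":0,"wx":0,"wy":0,"wz":0},{"tx":23,"ty":0.75,"tz":10,"wx":0,"wy":0,"wz":0},{"tx":0,"ty":0,"tz":30,"wx":0,"wy":0,"wz":0},{"tx":0,"ty":0,"tz":30,"wx":0,"wy":0,"wz":0},{"tx":0,"ty":0,"tz":20,"wx":0,"wy":0,"wz":0},{"tx":0,"ty":0,"tz":10,"wx":0,"wy":0,"wz":0},{"tx":0,"ty":0,"tz":0,"wx":0,"wy":0,"wz":0},{"tx":0,"ty":0,"tz":0,"wx":0,"wy":0,"wz":0}]' 1
python3 - <<'E'
from h import *
st();c=cam('wrist'); save(c,'w3.png')
s=env.observe();T=Ro.from_rotvec(s['eef_rot']).as_matrix()
# column where the grasp line passes: project tool-plane points
for d in (0,.02,.04,.06): print(proj(c,s['tool_pos']+T@np.array([d,0,s['tool_pos'][2]-.059])).round(1))
E
```

```text
clock: 5.35
tool_pos: [0.5082, -0.2872, 0.1325]
eef_rot: [0.336, 3.122, -0.001]
contact_force: [0.5, 0.3, 0.3]
finger_gap: 0.0852
grasp_force: 0.0
{'clock': 5.35, 'joint_pos': [-0.5144, 0.4608, 0.0605, 1.1685, 0.0, -0.2999], 'tool_pos': [0.5082, -0.2872, 0.1325], 'eef_rot': [0.3362, 3.1216, -0.0013], 'contact_force': [0.4966, 0.2905, 0.2836], 'finger_gap': 0.0852, 'grasp_force': 0.0}
[[320.1 211.3]]
[[320.1 183.2]]
[[320.1 153.5]]
[[320.  122.1]]
```

View pics/w3.png

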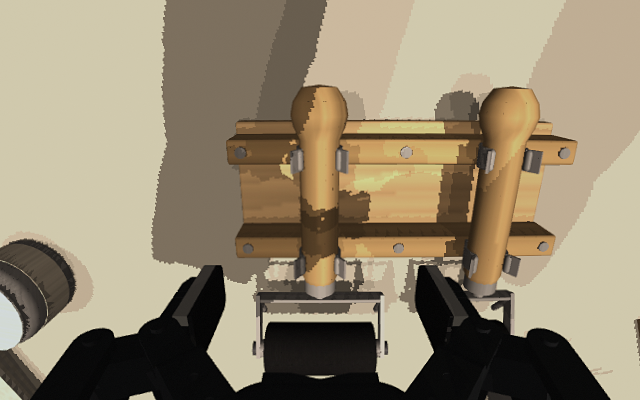

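The handle is centred at column 320, and the grasp point projects to (320,211), midway between the clips (rows 160 and 268). I'll descend and grip.

```bash
python3 -m inch '[{"tx":0,"ty":0,"tz":20,"wx":0,"wy":0,"wz":0},{"tx":0,"ty":0,"tz":22,"wx":0,"wy":0,"wz":0},{"tx":0,"ty":0,"tz":22,"wx":0,"wy":0,"wz":0},{"tx":0,"ty":0,"tz":18,"wx":0,"wy":0,"wz":0},{"tx":0,"ty":0,"tz":9,"wx":0,"wy":0,"wz":0},{"tx":0,"ty":0,"tz":3,"wx":0,"wy":0,"wz":0},{"tx":0,"ty":0,"tz":0,"wx":0,"wy":0,"wz":0},{"tx":0,"ty":0,"tz":0,"wx":0,"wy":0,"wz":0}]' 1
python3 -m inch '[{"tx":0,"ty":0,"tz":0,"wx":0,"wy":0,"wz":0},{"tx":0,"ty":0,"tz":0,"wx":0,"wy":0,"wz":0},{"tx":0,"ty":0,"tz":0,"wx":0,"wy":0,"wz":0},{"tx":0,"ty":0,"tz":0,"wx":0,"wy":0,"wz":0},{"tx":0,"ty":0,"tz":0,"wx":0,"wy":0,"wz":0},{"tx":0,"ty":0,"tz":0,"wx":0,"wy":0,"wz":0},{"tx":0,"ty":0,"tz":0,"wx":0,"wy":0,"wz":0},{"tx":0,"ty":0,"tz":0,"wx":0,"wy":0,"wz":0}]' 0 80
```

```text
clock: 6.4
tool_pos: [0.5081, -0.2873, 0.0381]
eef_rot: [0.337, 3.122, -0.001]
contact_force: [-0.3, -1.1, 0.4]
finger_gap: 0.0855
grasp_force: 0.0
clock: 7.4
tool_pos: [0.5075, -0.2872, 0.0375]
eef_rot: [0.337, 3.123, -0.001]
contact_force: [-1.8, -1.9, 2.9]
finger_gap: 0.024
grasp_force: 78.2
```

```bash
python3 -m inch '[{"tx":0,"ty":0,"tz":-2,"wx":0,"wy":0,"wz":0},{"tx":0,"ty":0,"tz":-2,"wx":0,"wy":0,"wz":0},{"tx":0,"ty":0,"tz":-2,"wx":0,"wy":0,"wz":0},{"tx":0,"ty":0,"tz":-2,"wx":0,"wy":0,"wz":0},{"tx":0,"ty":0,"tz":-2,"wx":0,"wy":0,"wz":0},{"tx":0,"ty":0,"tz":-2,"wx":0,"wy":0,"wz":0},{"tx":0,"ty":0,"tz":-3,"wx":0,"wy":0,"wz":0},{"tx":0,"ty":0,"tz":-4,"wx":0,"wy":0,"wz":0}]'
python3 -m inch '[{"tx":0,"ty":0,"tz":-6,"wx":0,"wy":0,"wz":0},{"tx":0,"ty":0,"tz":-10,"wx":0,"wy":0,"wz":0},{"tx":0,"ty":0,"tz":-15,"wx":0,"wy":0,"wz":0},{"tx":0,"ty":0,"tz":-20,"wx":0,"wy":0,"wz":0},{"tx":0,"ty":0,"tz":-20,"wx":0,"wy":0,"wz":0},{"tx":0,"ty":0,"tz":-15,"wx":0,"wy":0,"wz":0},{"tx":0,"ty":0,"tz":-5,"wx":0,"wy":0,"wz":0},{"tx":0,"ty":0,"tz":0,"wx":0,"wy":0,"wz":0}]'
python3 - <<'E'
from h import *
st();c=cam('wrist');save(c,'w4.png')
# slab via the top camera: mask corners (arm is away), at glass top height
c=cam('top'); r=env.cut_out('slab',c['p'])[0]; m=r['mask']; v,u=np.nonzero(m); print(r['conf'],r['extent'])
h=cv2.convexHull(np.c_[u,v].astype(np.int32)); W=np.array([atz(c,p[0],.014)[:2] for p in h.astype(float)],np.float32)*1000
print(cv2.minAreaRect(W), env.spot_point('slab_mid',c['p'])[:1])
E
```

```text
clock: 8.4
tool_pos: [0.5093, -0.2874, 0.0585]
eef_rot: [0.336, 3.119, -0.001]
contact_force: [0.1, -0.7, -1.8]
finger_gap: 0.0241
grasp_force: 81.0
clock: 9.4
tool_pos: [0.5076, -0.287, 0.1475]
eef_rot: [0.337, 3.123, -0.0]
contact_force: [-0.1, -0.6, -2.2]
finger_gap: 0.0244
grasp_force: 81.0
{'clock': 9.4, 'joint_pos': [-0.5147, 0.4501, 0.0844, 1.2048, 0.0, -0.2999], 'tool_pos': [0.5076, -0.287, 0.1475], 'eef_rot': [0.3368, 3.1232, -0.0002], 'contact_force': [-0.1027, -0.6328, -2.2252], 'finger_gap': 0.0244, 'grasp_force': 80.952}
0.96 [248.6, 221.8, 110.1, 91.1]
((470.8064270019531, 220.1371307373047), (341.46197509765625, 279.9552001953125), 83.99618530273438) [{'centre': [244.9, 222.1], 'conf': 0.63}]
```

View pics/w4.png

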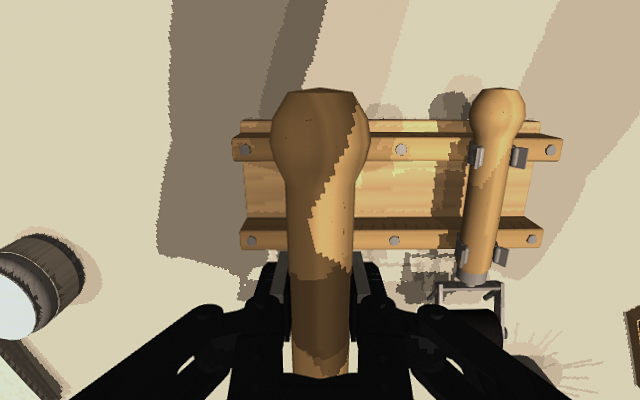

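The brayer is out, held straight at column 320, and the narrow one remains clipped. The slab fit gives 341×280 mm, centre (0.471, 0.220), yaw -6°. I'll carry it over.

```bash
python3 -m inch '[{"tx":4,"ty":12,"tz":0,"wx":0,"wy":0,"wz":0},{"tx":8,"ty":23,"tz":0,"wx":0,"wy":0,"wz":0},{"tx":12,"ty":35,"tz":0,"wx":0,"wy":0,"wz":0},{"tx":13,"ty":38,"tz":0,"wx":0,"wy":0,"wz":0},{"tx":13,"ty":38,"tz":0,"wx":0,"wy":0,"wz":0},{"tx":13,"ty":38,"tz":0,"wx":0,"wy":0,"wz":0},{"tx":13,"ty":38,"tz":0,"wx":0,"wy":0,"wz":0},{"tx":13,"ty":38,"tz":0,"wx":0,"wy":0,"wz":0}]'
python3 -m inch '[{"tx":13,"ty":38,"tz":0,"wx":0,"wy":0,"wz":0},{"tx":13,"ty":38,"tz":0,"wx":0,"wy":0,"wz":0},{"tx":13,"ty":38,"tz":0,"wx":0,"wy":0,"wz":0},{"tx":13,"ty":38,"tz":0,"wx":0,"wy":0,"wz":0},{"tx":13,"ty":38,"tz":0,"wx":0,"wy":0,"wz":0},{"tx":8,"ty":23,"tz":0,"wx":0,"wy":0,"wz":-0.04},{"tx":4,"ty":12,"tz":0,"wx":0,"wy":0,"wz":-0.04},{"tx":0,"ty":0,"tz":0,"wx":0,"wy":0,"wz":-0.03}]'
python3 - <<'E'
from h import *
st()
for n in('wrist','side'):
    c=cam(n); save(c,n+'5.png')
    if n=='side':
        s=env.observe();T=Ro.from_rotvec(s['eef_rot']).as_matrix(); P=s['tool_pos'];x=-T[:,0]
        O=P-np.array([0,0,1])*0-T[:,2]*.0200
        for nm,dx,dz in(('mid',.0215,0),('feet',.093,-.018),('roller',.106,.014),('knobend',-.082,0)):
            print(nm,proj(c,O+x*dx-T[:,2]*dz).round(1))
    for l in('wide_mid','wide_feet','wide_roller','brayer_wide','slab_mid'):
        for r in env.spot_point(l,c['p'])[:1]: print(n,l,round(r['conf'],2),np.round(r['centre'],1), atz(c,r['centre'],.014).round(4) if l=='slab_mid' else '')
c=cam('side'); I=c['p']['pixels'][90:270,160:400,::-1]; cv2.imwrite('pics/side5c.png',cv2.resize(I,None,fx=3,fy=3,interpolation=2))
E
```

```text
clock: 10.6
tool_pos: [0.4751, -0.0121, 0.1472]
eef_rot: [-0.336, -3.123, -0.001]
contact_force: [1.2, 0.4, -2.2]
finger_gap: 0.0241
grasp_force: 80.9
clock: 11.6
tool_pos: [0.4477, 0.2226, 0.1472]
eef_rot: [-0.16, -3.137, 0.001]
contact_force: [0.1, -0.3, -2.1]
finger_gap: 0.0239
grasp_force: 80.9
{'clock': 11.6, 'joint_pos': [0.4615, 0.2945, -0.149, 1.1278, -0.0002, 0.5632], 'tool_pos': [0.4477, 0.2226, 0.1472], 'eef_rot': [-0.1596, -3.1372, 0.0006], 'contact_force': [0.1025, -0.2556, -2.1341], 'finger_gap': 0.0239, 'grasp_force': 80.92}
wrist wide_mid 0.84 [320.3 332.5] 
wrist wide_feet 0.64 [320.  292.8] 
wrist brayer_wide 0.96 [321.3 294.3] 
mid [[252.9 148.6]]
feet [[272.3 148.3]]
roller [[275.1 139.7]]
knobend [[224.1 155.8]]
side wide_mid 0.93 [253.1 151.4] 
side wide_feet 0.94 [270.5 148. ] 
side brayer_wide 0.96 [248.4 149.4] 
side slab_mid 0.82 [256.4 186.2] [0.4613 0.2058 0.014 ]
```

View pics/wrist5.png

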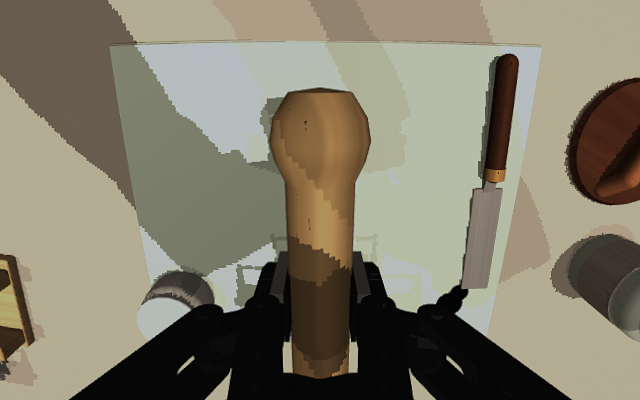

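View pics/side5c.png

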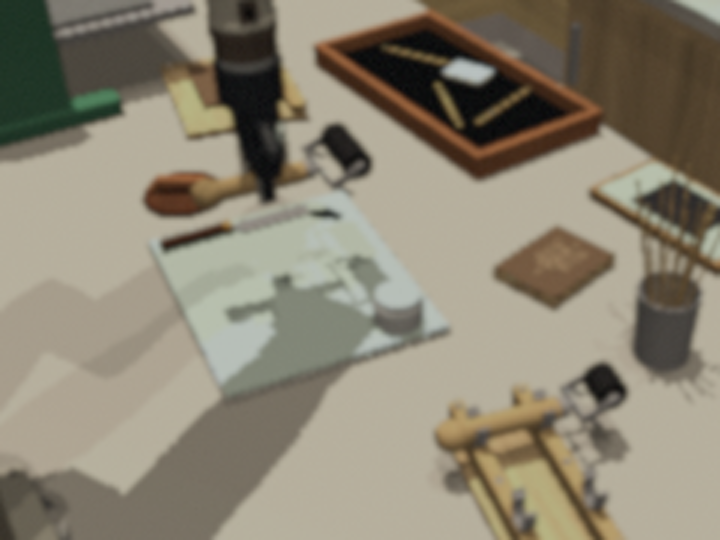

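The wrist view shows the slab's near corners at (110,45) and (541,45), with the knob at rows 88–180 centred on column 320. The side crop shows the brayer about level over the slab. Now I check slab pose and brayer pitch.

Run:
```python
from h import *
s=env.observe();c=cam('wrist');im=c['p']['pixels']
a=atz(c,(110,45),.014);b=atz(c,(541,45),.014);d=a-b;n=np.linalg.norm(d)
yaw=np.arctan2(d[1],d[0])
print(a,b,n,np.degrees(yaw)+90,'centre',(a+b)/2+.14*np.array([np.cos(yaw+np.pi/2),np.sin(yaw+np.pi/2),0]))
# edges further down
l=atz(c,(149,290),.014);r=atz(c,(492,328),.014);
for p,q in((a,l),(b,r)): print('side edge yaw',np.degrees(np.arctan2(*(q-p)[1::-1])))
T=Ro.from_rotvec(s['eef_rot']).as_matrix();x,y,z=-T[:,0],T[:,1],-T[:,2];print('tool yaw',np.degrees(np.arctan2(x[1],x[0])), 'C',-c['R'].T@c['t'])
# render silhouette of the knob for pitch angles / origin heights (profile guess)
for pit in(-3,0,3):
  for h in(.0185,.0215):
   O=s['tool_pos']+z*h
   R=Ro.from_rotvec(np.radians(pit)*y).as_matrix()
   P=[]
   for X,rad in((-.082,.012),(-.079,.0145),(-.074,.0165),(-.065,.018),(-.055,.0155),(-.049,.013)):
      for t in np.linspace(0,6.28,40): P.append(O+R@(x*X)+rad*(np.cos(t)*y+np.sin(t)*z))
   q=proj(c,P); print(pit,h,'top row',q[:,1].min().round(1),'cols',q[:,0].min().round(1),q[:,0].max().round(1),'wide at',q[q[:,0].argmin(),1].round(1),'endcentre',proj(c,O+R@(x*-.082)).round(1))
m=env.cut_out('brayer_wide',c['p'])[0]['mask']
for row in range(86,185,8):
    u=np.nonzero(m[row])[0]
    if len(u): print(row,u.min(),u.max())
I=im[80:200,250:390,::-1]; cv2.imwrite('pics/knob.png',cv2.resize(I,None,fx=4,fy=4,interpolation=2))
```

```text
[0.31745864 0.07247419 0.014     ] [0.35250049 0.40437236 0.014     ] 0.33374290574359733 -6.026967105563855 centre [0.47420573 0.22372376 0.014     ]
side edge yaw -7.086777151517556
side edge yaw -5.113657901782635
tool yaw -6.019679033810272 C [0.36589416 0.23047716 0.29041744]
-3 0.0185 top row 86.5 cols 272.3 368.9 wide at 134.6 endcentre [[320.5  86.7]]
-3 0.0215 top row 86.5 cols 271.2 370.0 wide at 135.8 endcentre [[320.5  86.8]]
0 0.0185 top row 86.3 cols 271.0 370.2 wide at 135.7 endcentre [[320.5  86.5]]
0 0.0215 top row 86.3 cols 269.9 371.4 wide at 136.9 endcentre [[320.5  86.5]]
3 0.0185 top row 86.6 cols 269.7 371.6 wide at 137.3 endcentre [[320.6  86.9]]
3 0.0215 top row 86.7 cols 268.5 372.8 wide at 138.7 endcentre [[320.6  87. ]]
94 286 353
102 282 358
110 277 362
118 273 366
126 271 368
134 270 369
142 270 370
150 271 368
158 273 366
166 276 363
174 280 359
182 284 354
```

View pics/knob.png

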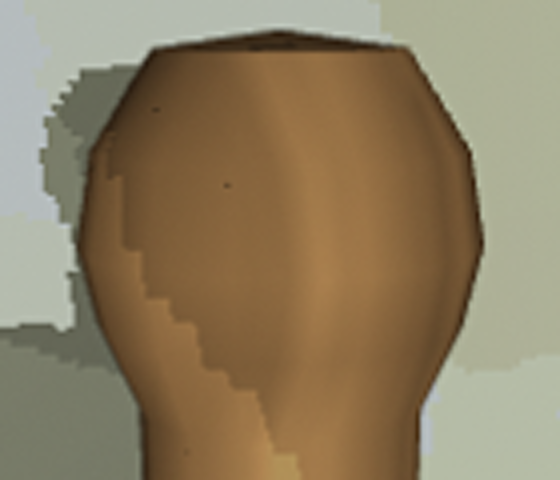

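Run:
```python
from h import *
s=env.observe();c=cam('wrist');T=Ro.from_rotvec(s['eef_rot']).as_matrix()
for y in(.012,.0425):
  for z in(-.016,-.012,-.008,-.004,0): print(y,z,[proj(c,s['tool_pos']+T@np.array([x,y,z]))[0].round(1).tolist() for x in(-.011,.011)])
I=c['p']['pixels'][225:345,240:400,::-1]; cv2.imwrite('pics/tip.png',cv2.resize(I*1,None,fx=5,fy=5,interpolation=2).clip(0,85)*3)
```

```text
0.012 -0.016 [[347.5, 305.6], [348.9, 262.3]]
0.012 -0.012 [[346.8, 300.2], [348.1, 257.7]]
0.012 -0.008 [[346.2, 295.1], [347.4, 253.3]]
0.012 -0.004 [[345.6, 290.2], [346.8, 249.2]]
0.012 0 [[345.0, 285.5], [346.1, 245.3]]
0.0425 -0.016 [[415.2, 305.0], [420.2, 261.9]]
0.0425 -0.012 [[412.9, 299.7], [417.7, 257.3]]
0.0425 -0.008 [[410.8, 294.6], [415.3, 253.0]]
0.0425 -0.004 [[408.7, 289.8], [413.0, 248.9]]
0.0425 0 [[406.8, 285.1], [410.8, 245.0]]
```

View pics/tip.png

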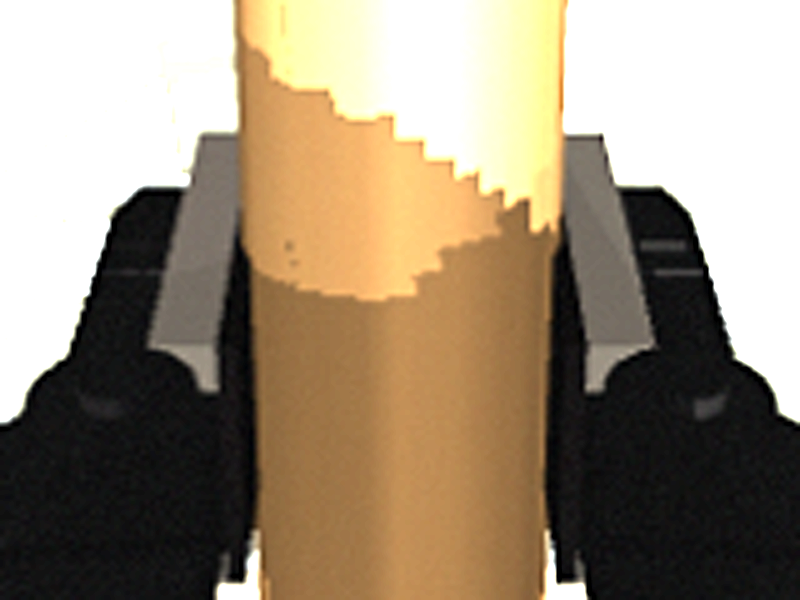

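The fingertips reach about 21 mm below the handle axis, but the axis will be only 18 mm above the glass. So the tips would hit before the brayer stands, and releasing it would drop it about 3 mm.

To avoid that, I'll first rest it at the slab's near edge with the feet on the glass, the knob on the table and the nose 5° up. That leaves finger room to regrip about 5 mm higher.

```bash
python3 -m inch '[{"tx":15,"ty":0.7,"tz":0,"wx":0,"wy":0,"wz":0},{"tx":30,"ty":0.7,"tz":5,"wx":0,"wy":0,"wz":0},{"tx":35,"ty":0,"tz":15,"wx":0,"wy":0,"wz":0},{"tx":35,"ty":0,"tz":20,"wx":0,"wy":0,"wz":0},{"tx":35,"ty":0,"tz":20,"wx":0,"wy":0,"wz":0},{"tx":25,"ty":0,"tz":20,"wx":0,"wy":0,"wz":0},{"tx":11.5,"ty":0,"tz":7,"wx":0,"wy":0,"wz":0},{"tx":0,"ty":0,"tz":0,"wx":0,"wy":0,"wz":0}]'
python3 -m inch '[{"tx":0,"ty":0,"tz":0,"wx":0,"wy":-0.03,"wz":0},{"tx":0,"ty":0,"tz":0,"wx":0,"wy":-0.03,"wz":0},{"tx":0,"ty":0,"tz":0,"wx":0,"wy":-0.0284,"wz":0},{"tx":1,"ty":0,"tz":12,"wx":0,"wy":0,"wz":0},{"tx":1,"ty":0,"tz":12,"wx":0,"wy":0,"wz":0},{"tx":1,"ty":0,"tz":12,"wx":0,"wy":0,"wz":0},{"tx":0,"ty":0,"tz":6,"wx":0,"wy":0,"wz":0},{"tx":0,"ty":0,"tz":0,"wx":0,"wy":0,"wz":0}]'
python3 - <<'E'
from h import *
st();s=env.observe();T=Ro.from_rotvec(s['eef_rot']).as_matrix();x,z=-T[:,0],-T[:,2]
d=s['tool_pos'][:2]-[.4715,.2215];u=np.array([.9945,-.1045]);print('s',d@u,'lat',d@[.1045,.9945],'pitch',np.degrees(np.arcsin(x[2])))
c=cam('side');
for l in('wide_feet','wide_roller','wide_mid'):
    for r in env.spot_point(l,c['p'])[:1]: print(l,r)
O=s['tool_pos']+z*.0215
print(proj(c,[O+x*.093-z*.018,O+x*.106+z*.014,O+x*.0215]).round(1))
cv2.imwrite('pics/s6.png',cv2.resize(c['p']['pixels'][120:240,140:300,::-1],None,fx=5,fy=5,interpolation=2))
E
```

```text
clock: 13.4
tool_pos: [0.2622, 0.243, 0.0604]
eef_rot: [-0.162, -3.137, 0.001]
contact_force: [0.1, 0.5, -0.8]
finger_gap: 0.0242
grasp_force: 80.9
clock: 14.4
tool_pos: [0.2635, 0.2428, 0.018]
eef_rot: [0.16, 3.049, -0.008]
contact_force: [-0.3, -0.0, -2.6]
finger_gap: 0.0237
grasp_force: 80.9
{'clock': 14.4, 'joint_pos': [0.8039, 0.1824, -0.7281, 0.6065, -0.07, 0.9068], 'tool_pos': [0.2635, 0.2428, 0.018], 'eef_rot': [0.1599, 3.0493, -0.008], 'contact_force': [-0.2781, -0.0438, -2.5924], 'finger_gap': 0.0237, 'grasp_force': 80.9432}
s -0.2091277175643231 lat -0.0005743307289968885 pitch 5.058295385884519
wide_feet {'centre': [228.4, 189.1], 'conf': 0.83}
wide_roller {'centre': [230.6, 180.0], 'conf': 0.8}
wide_mid {'centre': [205.4, 192.5], 'conf': 0.97}
[[226.3 188.4]
 [227.7 180.4]
 [205.8 191.4]]
```

View pics/s6.png

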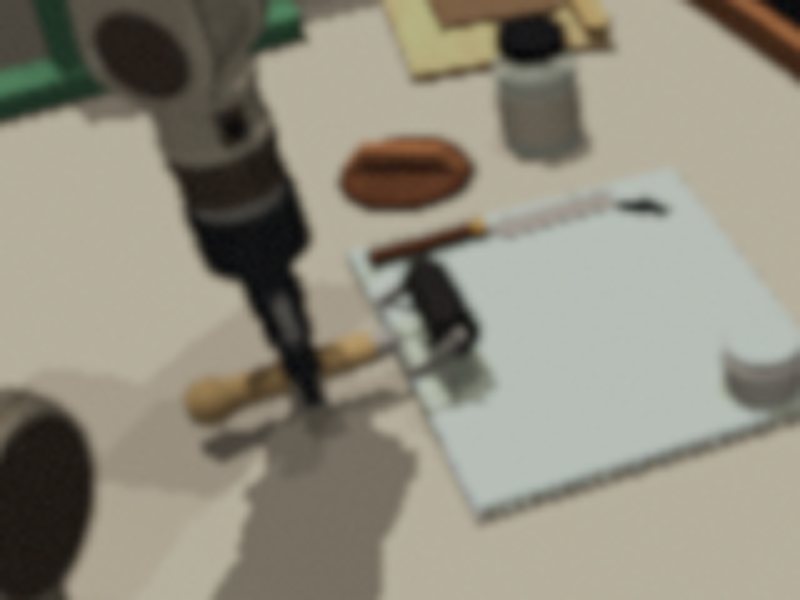

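The side crop shows the feet over the slab's near strip with the handle over the bare table and clear of everything. I'll lower slowly, watching the force.

```bash
python3 -m inch '[{"tx":0,"ty":0,"tz":3,"wx":0,"wy":0,"wz":0},{"tx":0,"ty":0,"tz":3,"wx":0,"wy":0,"wz":0},{"tx":0,"ty":0,"tz":3,"wx":0,"wy":0,"wz":0},{"tx":0,"ty":0,"tz":2,"wx":0,"wy":0,"wz":0},{"tx":0,"ty":0,"tz":1,"wx":0,"wy":0,"wz":0},{"tx":0,"ty":0,"tz":0.5,"wx":0,"wy":0,"wz":0},{"tx":0,"ty":0,"tz":0,"wx":0,"wy":0,"wz":0},{"tx":0,"ty":0,"tz":0,"wx":0,"wy":0,"wz":0}]'
python3 -m inch '[{"tx":0,"ty":0,"tz":0.5,"wx":0,"wy":0,"wz":0},{"tx":0,"ty":0,"tz":0,"wx":0,"wy":0,"wz":0},{"tx":0,"ty":0,"tz":0.5,"wx":0,"wy":0,"wz":0},{"tx":0,"ty":0,"tz":0,"wx":0,"wy":0,"wz":0},{"tx":0,"ty":0,"tz":0.5,"wx":0,"wy":0,"wz":0},{"tx":0,"ty":0,"tz":0,"wx":0,"wy":0,"wz":0},{"tx":0,"ty":0,"tz":0,"wx":0,"wy":0,"wz":0},{"tx":0,"ty":0,"tz":0,"wx":0,"wy":0,"wz":0}]'
```

```text
clock: 15.6
tool_pos: [0.2647, 0.2429, 0.0058]
eef_rot: [0.16, 3.049, -0.007]
contact_force: [0.3, -0.4, -1.4]
finger_gap: 0.0241
grasp_force: 80.9
clock: 16.6
tool_pos: [0.2649, 0.2429, 0.0043]
eef_rot: [0.16, 3.049, -0.007]
contact_force: [0.5, 0.2, -1.5]
finger_gap: 0.0239
grasp_force: 80.9
```

```bash
python3 -m inch '[{"tx":0,"ty":0,"tz":0.3,"wx":0,"wy":0,"wz":0},{"tx":0,"ty":0,"tz":0.3,"wx":0,"wy":0,"wz":0},{"tx":0,"ty":0,"tz":0.3,"wx":0,"wy":0,"wz":0},{"tx":0,"ty":0,"tz":0.3,"wx":0,"wy":0,"wz":0},{"tx":0,"ty":0,"tz":0.2,"wx":0,"wy":0,"wz":0},{"tx":0,"ty":0,"tz":0,"wx":0,"wy":0,"wz":0},{"tx":0,"ty":0,"tz":0,"wx":0,"wy":0,"wz":0},{"tx":0,"ty":0,"tz":0,"wx":0,"wy":0,"wz":0}]'
```

```text
clock: 17.6
tool_pos: [0.2649, 0.2428, 0.0029]
eef_rot: [0.16, 3.049, -0.007]
contact_force: [-0.7, 0.3, -1.6]
finger_gap: 0.0241
grasp_force: 80.9
```

```bash
python3 -m inch '[{"tx":0,"ty":0,"tz":0.3,"wx":0,"wy":0,"wz":0},{"tx":0,"ty":0,"tz":0.3,"wx":0,"wy":0,"wz":0},{"tx":0,"ty":0,"tz":0.3,"wx":0,"wy":0,"wz":0},{"tx":0,"ty":0,"tz":0.2,"wx":0,"wy":0,"wz":0},{"tx":0,"ty":0,"tz":0,"wx":0,"wy":0,"wz":0},{"tx":0,"ty":0,"tz":0,"wx":0,"wy":0,"wz":0},{"tx":0,"ty":0,"tz":0,"wx":0,"wy":0,"wz":0},{"tx":0,"ty":0,"tz":0,"wx":0,"wy":0,"wz":0}]'
python3 -c "
from h import *
print(env.observe()['torque'],env.observe()['contact_force'])"
```

```text
clock: 18.6
tool_pos: [0.265, 0.2429, 0.002]
eef_rot: [0.16, 3.049, -0.007]
contact_force: [-3.1, -0.4, 4.8]
finger_gap: 0.0239
grasp_force: 81.6
[-0.21419067  0.42254906 -0.01844853] [-3.08768106 -0.38882063  4.84075442]
```

Contact came at the predicted height. I'll release slightly, rise 5.5 mm and regrip.

```bash
python3 -m inch '[{"tx":0,"ty":0,"tz":0,"wx":0,"wy":0,"wz":0},{"tx":0,"ty":0,"tz":0,"wx":0,"wy":0,"wz":0},{"tx":0,"ty":0,"tz":0,"wx":0,"wy":0,"wz":0},{"tx":0,"ty":0,"tz":-2,"wx":0,"wy":0,"wz":0},{"tx":0,"ty":0,"tz":-2,"wx":0,"wy":0,"wz":0},{"tx":0,"ty":0,"tz":-1.5,"wx":0,"wy":0,"wz":0},{"tx":0,"ty":0,"tz":0,"wx":0,"wy":0,"wz":0},{"tx":0,"ty":0,"tz":0,"wx":0,"wy":0,"wz":0}]' 0.5
python3 - <<'E'
from h import *
s=env.observe();T=Ro.from_rotvec(s['eef_rot']).as_matrix();x,y,z=-T[:,0],T[:,1],-T[:,2];O=s['tool_pos']+z*.016
c=cam('wrist');m=env.cut_out('brayer_wide',c['p'])[0]['mask']
for row in range(86,240,14):
    u=np.nonzero(m[row])[0]
    if len(u): print(row,u.min(),u.max())
print(proj(c,[O-x*.082,O-x*.065+y*.018,O-x*.065-y*.018]))
E
python3 -m inch '[{"tx":0,"ty":0,"tz":0,"wx":0,"wy":0,"wz":0},{"tx":0,"ty":0,"tz":0,"wx":0,"wy":0,"wz":0},{"tx":0,"ty":0,"tz":0,"wx":0,"wy":0,"wz":0},{"tx":0,"ty":0,"tz":0,"wx":0,"wy":0,"wz":0},{"tx":0,"ty":0,"tz":0,"wx":0,"wy":0,"wz":0},{"tx":0,"ty":0,"tz":-1,"wx":0,"wy":0,"wz":0},{"tx":0,"ty":0,"tz":-2,"wx":0,"wy":0,"wz":0},{"tx":0,"ty":0,"tz":-4,"wx":0,"wy":0,"wz":0}]' 0 80
```

```text
clock: 19.6
tool_pos: [0.2646, 0.2429, 0.0073]
eef_rot: [0.16, 3.049, -0.007]
contact_force: [0.2, 0.5, 1.0]
finger_gap: 0.0428
grasp_force: 0.0
86 316 323
100 284 356
114 276 364
128 273 367
142 273 367
156 276 363
170 282 356
184 286 353
198 287 352
212 287 352
226 288 351
[[320.55503821  86.31264499]
 [368.84098489 133.92859787]
 [272.32551464 134.04005599]]
clock: 20.7
tool_pos: [0.2635, 0.2427, 0.014]
eef_rot: [0.16, 3.05, -0.008]
contact_force: [0.8, -0.6, -2.7]
finger_gap: 0.0236
grasp_force: 78.5
```

```bash
python3 -m inch '[{"tx":0,"ty":0,"tz":-8,"wx":0,"wy":0,"wz":0},{"tx":0,"ty":0,"tz":-14,"wx":0,"wy":0,"wz":0},{"tx":0,"ty":0,"tz":-14,"wx":0,"wy":0,"wz":0},{"tx":0,"ty":0,"tz":-10,"wx":0,"wy":0,"wz":0},{"tx":-8,"ty":0.6,"tz":0,"wx":0,"wy":0.0284,"wz":0},{"tx":-16,"ty":0,"tz":0,"wx":0,"wy":0.03,"wz":0},{"tx":-22,"ty":0,"tz":0,"wx":0,"wy":0.03,"wz":0},{"tx":-26,"ty":0,"tz":0,"wx":0,"wy":0,"wz":0}]'
python3 -m inch '[{"tx":-28,"ty":0,"tz":0,"wx":0,"wy":0,"wz":0},{"tx":-28,"ty":0,"tz":0,"wx":0,"wy":0,"wz":0},{"tx":-26,"ty":0,"tz":0,"wx":0,"wy":0,"wz":0},{"tx":-20,"ty":0,"tz":0,"wx":0,"wy":0,"wz":0},{"tx":-12,"ty":0,"tz":3,"wx":0,"wy":0,"wz":0},{"tx":-5,"ty":0,"tz":6,"wx":0,"wy":0,"wz":0},{"tx":0,"ty":0,"tz":4,"wx":0,"wy":0,"wz":0},{"tx":0,"ty":0,"tz":0,"wx":0,"wy":0,"wz":0}]'
python3 - <<'E'
from h import *
st();s=env.observe();T=Ro.from_rotvec(s['eef_rot']).as_matrix();x,z=-T[:,0],-T[:,2]
print('pitch',np.degrees(np.arcsin(x[2])),'yaw',np.degrees(np.arctan2(x[1],x[0])))
O=s['tool_pos']+z*.016;K=O-x*.082
c=cam('top');r=env.cut_out('slab',c['p'])[0];print(r['conf'],r['extent'])
c=cam('wrist');im=c['p']['pixels'];r=env.cut_out('slab',c['p'])[0];v,u=np.nonzero(r['mask'])
# near edge: first slab row by column, line fit
W=[]
for col in list(range(130,260,10))+list(range(380,480,10)):
    q=v[u==col]
    if len(q): W.append(atz(c,(col,q.min()),.014)[:2])
W=np.array(W);print(r['conf'],len(W),v.min())
f=cv2.fitLine(W.astype(np.float32),cv2.DIST_HUBER,0,1e-4,1e-4).ravel();n=np.array([-f[1],f[0]]);n*=np.sign(n[0])
print('slab yaw',np.degrees(np.arctan2(n[1],n[0])),'origin to near edge (want .1185)',(O[:2]-f[2:])@n)
E
```

```text
clock: 21.7
tool_pos: [0.3331, 0.2361, 0.062]
eef_rot: [-0.166, -3.136, -0.0]
contact_force: [-0.8, -0.0, -1.6]
finger_gap: 0.0235
grasp_force: 78.5
clock: 22.7
tool_pos: [0.4485, 0.2237, 0.0486]
eef_rot: [-0.163, -3.135, 0.002]
contact_force: [-0.8, 0.1, -1.7]
finger_gap: 0.0238
grasp_force: 78.5
{'clock': 22.7, 'joint_pos': [0.4625, 0.4033, -0.28, 0.8898, 0.0002, 0.5667], 'tool_pos': [0.4485, 0.2237, 0.0486], 'eef_rot': [-0.1635, -3.1352, 0.0016], 'contact_force': [-0.806, 0.0679, -1.688], 'finger_gap': 0.0238, 'grasp_force': 78.4914}
pitch -0.11734207542416882 yaw -5.970134776023473
0.81 [247.0, 223.1, 111.4, 93.6]
0.7 23 12
slab yaw -6.061114 origin to near edge (want .1185) 0.11521603975092908
```

```bash
python3 -m inch '[{"tx":-2.5,"ty":0,"tz":4,"wx":0,"wy":0,"wz":0},{"tx":0,"ty":0,"tz":8,"wx":0,"wy":0,"wz":0},{"tx":0,"ty":0,"tz":8,"wx":0,"wy":0,"wz":0},{"tx":0,"ty":0,"tz":6,"wx":0,"wy":0,"wz":0},{"tx":0,"ty":0,"tz":3,"wx":0,"wy":0,"wz":0},{"tx":0,"ty":0,"tz":1.5,"wx":0,"wy":0,"wz":0},{"tx":0,"ty":0,"tz":0,"wx":0,"wy":0,"wz":0},{"tx":0,"ty":0,"tz":0,"wx":0,"wy":0,"wz":0}]'
python3 -m inch '[{"tx":0,"ty":0,"tz":0.3,"wx":0,"wy":0,"wz":0},{"tx":0,"ty":0,"tz":0.3,"wx":0,"wy":0,"wz":0},{"tx":0,"ty":0,"tz":0.3,"wx":0,"wy":0,"wz":0},{"tx":0,"ty":0,"tz":0.3,"wx":0,"wy":0,"wz":0},{"tx":0,"ty":0,"tz":0,"wx":0,"wy":0,"wz":0},{"tx":0,"ty":0,"tz":0,"wx":0,"wy":0,"wz":0},{"tx":0,"ty":0,"tz":0,"wx":0,"wy":0,"wz":0},{"tx":0,"ty":0,"tz":0,"wx":0,"wy":0,"wz":0}]'
```

```text
clock: 23.9
tool_pos: [0.4526, 0.2238, 0.0191]
eef_rot: [0.165, 3.137, 0.0]
contact_force: [-0.0, -0.0, -1.7]
finger_gap: 0.0235
grasp_force: 78.5
clock: 24.9
tool_pos: [0.4524, 0.2237, 0.0177]
eef_rot: [0.165, 3.137, 0.0]
contact_force: [-0.2, 0.4, -2.2]
finger_gap: 0.0236
grasp_force: 78.5
```

```bash
python3 -m inch '[{"tx":0,"ty":0,"tz":0.3,"wx":0,"wy":0,"wz":0},{"tx":0,"ty":0,"tz":0.3,"wx":0,"wy":0,"wz":0},{"tx":0,"ty":0,"tz":0.3,"wx":0,"wy":0,"wz":0},{"tx":0,"ty":0,"tz":0.2,"wx":0,"wy":0,"wz":0},{"tx":0,"ty":0,"tz":0,"wx":0,"wy":0,"wz":0},{"tx":0,"ty":0,"tz":0,"wx":0,"wy":0,"wz":0},{"tx":0,"ty":0,"tz":0,"wx":0,"wy":0,"wz":0},{"tx":0,"ty":0,"tz":0,"wx":0,"wy":0,"wz":0}]'
```

```text
clock: 25.9
tool_pos: [0.4523, 0.2237, 0.0166]
eef_rot: [0.165, 3.137, -0.0]
contact_force: [0.4, 0.1, -2.1]
finger_gap: 0.0236
grasp_force: 78.5
```

```bash
python3 -m inch '[{"tx":0,"ty":0,"tz":0.3,"wx":0,"wy":0,"wz":0},{"tx":0,"ty":0,"tz":0.3,"wx":0,"wy":0,"wz":0},{"tx":0,"ty":0,"tz":0.2,"wx":0,"wy":0,"wz":0},{"tx":0,"ty":0,"tz":0,"wx":0,"wy":0,"wz":0},{"tx":0,"ty":0,"tz":0,"wx":0,"wy":0,"wz":0},{"tx":0,"ty":0,"tz":0,"wx":0,"wy":0,"wz":0},{"tx":0,"ty":0,"tz":0,"wx":0,"wy":0,"wz":0},{"tx":0,"ty":0,"tz":0,"wx":0,"wy":0,"wz":0}]'
```

```text
clock: 26.9
tool_pos: [0.4524, 0.2237, 0.0158]
eef_rot: [0.165, 3.137, 0.0]
contact_force: [-1.6, 0.2, 0.4]
finger_gap: 0.0236
grasp_force: 78.5
```

```bash
python3 -m inch '[{"tx":0,"ty":0,"tz":0.3,"wx":0,"wy":0,"wz":0},{"tx":0,"ty":0,"tz":0,"wx":0,"wy":0,"wz":0},{"tx":0,"ty":0,"tz":0,"wx":0,"wy":0,"wz":0},{"tx":0,"ty":0,"tz":0,"wx":0,"wy":0,"wz":0},{"tx":0,"ty":0,"tz":0,"wx":0,"wy":0,"wz":0},{"tx":0,"ty":0,"tz":0,"wx":0,"wy":0,"wz":0},{"tx":0,"ty":0,"tz":0,"wx":0,"wy":0,"wz":0},{"tx":0,"ty":0,"tz":0,"wx":0,"wy":0,"wz":0}]'
python3 -m inch '[{"tx":0,"ty":0,"tz":0,"wx":0,"wy":0,"wz":0},{"tx":0,"ty":0,"tz":0,"wx":0,"wy":0,"wz":0},{"tx":0,"ty":0,"tz":0,"wx":0,"wy":0,"wz":0},{"tx":0,"ty":0,"tz":0,"wx":0,"wy":0,"wz":0},{"tx":0,"ty":0,"tz":-2,"wx":0,"wy":0,"wz":0},{"tx":0,"ty":0,"tz":-8,"wx":0,"wy":0,"wz":0},{"tx":0,"ty":0,"tz":-15,"wx":0,"wy":0,"wz":0},{"tx":0,"ty":0,"tz":-20,"wx":0,"wy":0,"wz":0}]' 0.8
python3 -m inch '[{"tx":0,"ty":0,"tz":-20,"wx":0,"wy":0,"wz":0},{"tx":0,"ty":0,"tz":-25,"wx":0,"wy":0,"wz":0},{"tx":0,"ty":0,"tz":-25,"wx":0,"wy":0,"wz":0},{"tx":0,"ty":0,"tz":-20,"wx":0,"wy":0,"wz":0},{"tx":0,"ty":0,"tz":-10,"wx":0,"wy":0,"wz":0},{"tx":0,"ty":0,"tz":0,"wx":0,"wy":0,"wz":0},{"tx":0,"ty":0,"tz":0,"wx":0,"wy":0,"wz":0},{"tx":0,"ty":0,"tz":0,"wx":0,"wy":0,"wz":0}]'
python3 - <<'E'
from h import *
for n in('side','wrist'):
    c=cam(n)
    for l,z,(X) in(('wide_mid',.032,0),('wide_feet',.014,.0715),('wide_roller',.046,.0845),('slab_mid',.014,0)):
        for r in env.spot_point(l,c['p'])[:1]: print(n,l,round(r['conf'],2),atz(c,r['centre'],z).round(4))
m=env.cut_out('brayer_wide',c['p'])[0]['mask']
P=[atz(c,((np.nonzero(m[k])[0].min()+np.nonzero(m[k])[0].max())/2,k),.032)[:2] for k in range(100,400,6) if m[k].sum()>8]
f=cv2.fitLine(np.array(P,np.float32),cv2.DIST_HUBER,0,1e-4,1e-4).ravel();print('axis yaw',np.degrees(np.arctan(f[1]/f[0])),f[2:],len(P))
E
```

```text
clock: 27.9
tool_pos: [0.4524, 0.2238, 0.0156]
eef_rot: [0.165, 3.137, 0.0]
contact_force: [-2.1, -0.1, 5.8]
finger_gap: 0.0238
grasp_force: 78.8
clock: 28.9
tool_pos: [0.4523, 0.2237, 0.0616]
eef_rot: [-0.165, -3.137, 0.0]
contact_force: [0.6, -0.1, 1.0]
finger_gap: 0.0682
grasp_force: 0.0
clock: 29.9
tool_pos: [0.4518, 0.2234, 0.1595]
eef_rot: [-0.164, -3.136, 0.001]
contact_force: [0.0, -0.6, 0.3]
finger_gap: 0.0685
grasp_force: 0.0
side wide_mid 0.64 [0.4696 0.2155 0.032 ]
side wide_feet 0.59 [0.5457 0.2152 0.014 ]
side wide_roller 0.8 [0.5587 0.198  0.046 ]
side slab_mid 0.65 [0.4747 0.2238 0.014 ]
wrist wide_mid 0.63 [0.4732 0.2196 0.032 ]
wrist wide_feet 0.67 [0.5786 0.2099 0.014 ]
wrist wide_roller 0.68 [0.5576 0.2104 0.046 ]
wrist slab_mid 0.82 [0.4753 0.2266 0.014 ]
axis yaw -5.9340906 [0.4473426  0.22619465] 38
```

The brayer stands within a few millimetres of the slab's middle, square to it, with the gripper clear.

```bash
python3 -c "
from rig import env
print(env.job_done())"
```

```text
the job is handed in; nothing more can be done
None
```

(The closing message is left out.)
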